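# Tap the specimen carriage to the red mark and close the spark guard

### The job

In the guarded specimen stand, tap the stiff carriage along its slideway in small gentle nudges until its black pointer lines up with the red clip on the scale, never going past it; the blue clip is for another job. Then lower the clear guard sash fully down by its orange handle, without slamming it. Leave the other things where they are.

Things in the scene. Friction and masses are not known exactly. Their poses are not given: they have to be found in the camera images.
- stand: Fixed stand: teal bed 210 x 400 mm, 12 mm thick, in a white frame. Origin on the table under the middle of the slideway; x from its front into the stand, y along the slideway (left, seen from the front), z up. Its front, open under the raised sash, faces the robot's right-hand side (-x of the stand); sash posts (32 x 24 mm, 370 mm high) at x = -55, y = -216 and 156 mm; clear side panels behind them. A steel slideway strip, top 18 mm high, runs along y.
- header (a point): Middle of the underside of the white cross beam just behind the sash, 250 mm above the table; it spans x = -40 to -26 mm in the stand's frame. Fixed to the stand.
- lamp_bar (a point): Middle of the underside of the dark lamp bar above the carriage, 260 mm above the table; it spans x = 4 to 24 mm in the stand's frame. It bars the way straight down: reach the carriage from the front under the raised sash, tool tilted about 40 degrees, fingers pointing ahead (stand's +x) and down.
- carriage (a joint): Carriage's place on the slideway in m, 0 to 0.15, growing along the stand's +y (towards the robot); at 0 its centre is at y = -60 mm. Aluminium block 60 (x) x 70 (y) x 46 mm, top 66 mm above the table, a steel disc 42 mm wide, 22 mm high fixed on it. Stiff: about 6 N moves it, it stops where left. Both clips lie on its +y side, the red one 45 to 135 mm off. Over 0.2 m/s counts as a shove.
- pointer (a point): The rear tip of the carriage's black pointer, 5 mm wide, which sticks out of the carriage's back at its middle, 59 mm behind (stand's +x) the carriage's centre, 34 mm above the table. Its y in the stand's frame is what is to be lined up.
- push_face (a point): Centre of the carriage's flat end face on the stand's -y side (60 mm deep in x, 46 mm high), 43 mm above the table; push here towards the stand's +y.
- red_mark (a point): Front end of the red clip, a bar 34 x 5 x 12 mm lying across the scale. The pointer is on the mark when both have the same y in the stand's frame. Axes as the stand's.
- blue_mark (a point): The same point on the blue clip, which is a like bar. Not the target. The two clips lie about 50 mm apart, in either order.
- sash (a joint): Height of the clear guard sash in m: 0 fully down, 0.235 fully up; starts at 0.215 to 0.235. Pane 336 mm wide, 130 mm high with aluminium rails, in the plane x = -57 mm of the stand; its lower edge is 12.5 mm plus this value above the table. It stays where left; about 5 N moves it down, 14 N up. Over 0.4 m/s downwards is slamming.
- sash_handle (a point): On the flat top of the orange ledge handle on the sash's front, mid-length, 36 mm in front of the pane, 100 mm plus the sash's value above the table. The ledge is 140 mm long (y), 14 mm thick and sticks out 53 mm. Push it down from above with closed fingers, tool tilted about 20 degrees, hand away from the pane.
- ring_big: Bystander: steel ring, 60 mm across, 35 mm high, on the white pad on the table to the right. Origin at the centre of its underside.
- ring_small: Bystander: steel ring, 40 mm across, 25 mm high, on the white pad. Origin as above.
- copper_puck: Bystander: copper disc, 44 mm across, 30 mm high, on the white pad. Origin as above.
- brush: Bystander: small brush, 130 mm long, lying on the white pad.
- steel_puck: Bystander: dark steel disc, 34 mm across, 30 mm high, on the table in front of the stand, at its -y end. Origin at the centre of its underside.
- brass_puck: Bystander: brass disc, 30 mm across, 20 mm high, inside the stand on the bed at its -y end, rear. Origin as above.
- jar: Bystander: jar, 64 mm across, 85 mm high, on the table to the left of the stand. Origin as above.

How it is judged:
On the way, in this order (a step that is already met when the one before it is completed fails the run):
1. the pointer is on the red mark, within 4 mm, the carriage at rest and untouched by the robot (y of pointer in the frame of red_mark between -0.004 and 0.004 m and velocity of joint carriage between -0.005 and 0.005 m/s and contact force between each of the arm, the fingers and carriage below 0.1 N), for 0.2 s.
2. the sash is fully down (within 8 mm) (value of joint sash below 0.008 m), for 0.2 s.
At the end, for the whole second after the job is handed in: The pointer is within 4 mm of the red mark along the slideway, the carriage at rest, and the sash is fully down (within 8 mm) (y of pointer in the frame of red_mark between -0.004 and 0.004 m and velocity of joint carriage between -0.005 and 0.005 m/s and value of joint sash below 0.008 m); the robot touches nothing.
It fails at once if the pointer goes more than 5 mm past the red mark (towards the stand's +y) (y of pointer in the frame of red_mark above 0.005 m).
It fails at once if the carriage is shoved (faster than 0.2 m/s) (velocity of joint carriage above 0.2 m/s or velocity of joint carriage below -0.2 m/s).
It fails at once if the sash is slammed (down faster than 0.4 m/s) (velocity of joint sash below -0.4 m/s).
It fails at once if a bystander is moved more than 25 mm (distance of any of ring_big, ring_small, copper_puck, brush, steel_puck, brass_puck, jar from where it was at the start of the episode above 0.025 m).
It also fails if it takes over 61 s, if anything falls off the work surface, if the arm or the gripper's body presses on something with over 40 N, if the wrist force passes 120 N, or if a joint passes its speed limit or range.

### The arm

A 6-joint arm with a two-finger parallel gripper is mounted at the origin on the work surface. World frame = base frame: x ahead of the robot, y to its left, z up, the work surface at z = 0. Lengths are in m, angles in rad, forces in N, time in s.
With the tool pointing down it reaches from about 0.4 to 0.825 m from the base axis. Payload 7 kg.
Tool frame: the origin (TCP) lies between the finger pads; the fingertips stand 8 mm ahead of it and the grasp point (between the pads) lies 11 mm behind it (arm.finger_overhang is the distance from the TCP to the fingertips, in m); z points along the fingers, y is the line along which they close (so a half turn about z gives the same grasp; the last joint's range is limited). The gripper opens to 88 mm and grips with 3 to 60 N. Pads are 19 mm wide; open, the fingers measure 130 mm over their backs; the gripper's body (78 mm by 193 mm) begins 47 mm behind the grasp point.
Start: joints at [1.4, 0.359, 0.012, 0, -1.224, -0.288], TCP at [0.299, 0.605, 0.235] pointing down, gripper open.
Joint ranges: [-3.07, 3.07], [-1.43, 2.12], [-1.02, 1.25], [-3.03, 1.67], [-3.05, -0], [-3.03, 3.03]. Speed limits (rad/s): [2.39, 2.39, 3.01, 3.14, 3.14, 3.14].

### API

Orientations are given as [roll, pitch, yaw] about the fixed x, y, z axes, in that order (R = Rz(yaw) Ry(pitch) Rx(roll)).
In Python, from station import arm gives the robot as it stands.
- The arm moves only by the tool move_arm, never from a script. Its argument "rows" is text: rows parted by semicolons, each of 7 numbers parted by spaces: the turn, a rotation vector about the tool's x, y, z in degrees, then the shift along the tool's x, y, z in m, then the finger opening in m, from 0 to 0.0876. A call has 1 to 8 rows; each row shifts and turns the commanded pose from where the row before left it, along the tool's axes as they then stand; what a row does not reach is not made up. A row lasts 1/8 s, in which the tool goes at most 62.5 mm and 10.7 degrees, less where a joint would pass 70% of its speed; a pose out of reach is approached as far as the arm can. A call is refused whole if a number of a shift passes 0.0625 or a number of a turn 10.7, either way. A call with a gripper value outside its range is refused whole. The fingers move at their own pace and stop on an object; "squeeze" is the grip in N (left out, the last holds). Time passes only in rows, so rows that do not move let the fingers close. It gives the time, the measured TCP pose, the force, the opening and the grip force at its end, in the units of the state.
- arm.get_state(): the state, without advancing time (a new reading comes with each control period).
- arm.grab_frame(name): name is "scene" or "top" or "wrist"; returns (picture, depth): 480x640x3 uint8, blue, green, red; 480x640 float32, m along the optical axis (not along the pixel's ray), 0 where there is no reading.
- arm.camera_model(name): a dict with "mtx" (3x3 intrinsics, pixels), "k1" (the pictures are not rectified: a ray, as slopes to the right and down, at radius r is drawn at 1 + k1 r^2 times it, then the intrinsics apply), "camera_from_world" (4x4, takes a point from world to camera coordinates); the wrist camera has in their place "mount" (4x4, takes a point from camera to tool coordinates, whose origin is the TCP and whose axes are the flange's). Camera axes: x right, y down, z forward; pixel columns grow to the right and rows downward; lengths in m; the calibration is good to about 2 mm. A picture is of the moment at which its call begins: read the wrist's pose just before it. camera_model takes no time and is no camera call.
- arm.job_done(): hands the job in; it is judged then, once.
The state is a dict: "t": time; "q": joint angles; "qd": joint speeds; "joint_efforts": joint torques, N m; "eef_pos": TCP position; "ee_rot": TCP orientation; "force": force on the tool from outside, world axes, zero at the start; "moment": the same for the moment, N m; "width": finger opening in m; "gripper_force": force on a finger pad.
Only numpy, scipy, OpenCV 4.12 (cv2) and the standard library are available. Lean on these libraries where they do the work, as an engineer would, in place of code of your own. Each camera call takes 0.05 s, during which the arm holds its last target. There are 200 camera calls.

## Working session

There is one attempt and no reset: what is moved stays moved. The work goes in short steps, Python scripts to look and compute and a tool call to move; the robot and the scene stay as the last step left them, time stands still between calls to the robot, and variables do not carry over. Pictures are saved under pics/ and viewed, at most 10 in all, crops included, and the job is handed in when it is done.

Besides the shell and the picture viewer there is one more tool, called after "Request:" by a JSON object that holds its "op" and its "data", one argument or row to a line. move_arm: Moves the arm, as the interface text tells. Its arguments: {"type":"object","properties":{"rows":{"type":"string"},"squeeze":{"type":"number"}},"required":["rows"]}

```bash
ls; mkdir -p pics; cat > h.py <<'E'
import numpy as np, cv2
from station import arm
from scipy.spatial.transform import Rotation as R
def pose():
    s=arm.get_state(); T=np.eye(4)
    T[:3,:3]=R.from_euler('xyz',s['ee_rot']).as_matrix() ; T[:3,3]=s['eef_pos']; return T
def cam(name):
    c=arm.camera_model(name)
    Twc = pose()@np.array(c['mount']) if name=='wrist' else np.linalg.inv(c['camera_from_world'])
    return np.array(c['mtx']),c['k1'],Twc
def ray(c,u,v):
    K,k1,T=c
    x=(u-K[0,2])/K[0,0]; y=(v-K[1,2])/K[1,1]
    x0,y0=x,y
    for _ in range(20):
        f=1+k1*(x*x+y*y); x,y=x0/f,y0/f
    return T[:3,3],T[:3,:3]@np.array([x,y,1.])
def onz(c,u,v,z):
    o,d=ray(c,u,v); return o+d*(z-o[2])/d[2]
def depthpt(c,u,v,d):
    o,r=ray(c,u,v); return o+r*d
def tri(c1,p1,c2,p2):
    o1,d1=ray(c1,*p1); o2,d2=ray(c2,*p2)
    A=np.stack([d1,-d2],1); t=np.linalg.lstsq(A,o2-o1,rcond=None)[0]
    a,b=o1+d1*t[0],o2+d2*t[1]; return (a+b)/2,np.linalg.norm(a-b)
def proj(c,P):
    K,k1,T=c; p=np.linalg.inv(T)@np.r_[P,1]; x,y=p[:2]/p[2]; f=1+k1*(x*x+y*y)
    return K[0,0]*x*f+K[0,2],K[1,1]*y*f+K[1,2]
def snap(name,fn=None):
    c=cam(name); im,d=arm.grab_frame(name)
    np.savez(f'{name}.npz',im=im,d=d,K=c[0],k1=c[1],T=c[2])
    if fn: cv2.imwrite('pics/'+fn,im)
    return c,im,d
def load(name):
    z=np.load(f'{name}.npz'); return (z['K'],float(z['k1']),z['T']),z['im'],z['d']
E
python3 - <<'E'
from h import *
print(arm.get_state())
for n in ('scene','top'):
    c,im,d=snap(n,n+'0.png'); print(n,c[2].round(3).tolist(),c[0].tolist(),c[1])
print(arm.camera_model('wrist')['mount'])
E
```

```text
pics
{'t': 0.0, 'q': array([ 1.40007424e+00,  3.59365221e-01,  1.10280021e-02, -3.68730331e-04,
       -1.22411434e+00, -2.88056351e-01]), 'qd': array([ 0.00077975,  0.00080011, -0.00049486,  0.00056347,  0.00071147,
        0.00109854]), 'joint_efforts': array([ 1.68687733e-03, -5.82721066e+01,  2.93046981e+01,  6.99675232e+00,
        7.06955689e-03, -1.59748488e-04]), 'eef_pos': array([0.29875412, 0.60472578, 0.23361992]), 'ee_rot': array([ 3.13990713e+00, -1.37935845e-04, -4.58903898e-01]), 'force': array([-0.5149597 ,  0.45650264,  0.286427  ]), 'moment': array([0.00562794, 0.03291514, 0.00545935]), 'gripper_force': 0.0, 'width': 0.0873421421487124}
scene [[-0.899, -0.4, 0.176, 0.409], [-0.437, 0.819, -0.372, 0.432], [0.005, -0.412, -0.911, 1.263], [0.0, 0.0, 0.0, 1.0]] [[444.37940995809856, 0.0, 322.36262324564257], [0.0, 444.37940995809856, 241.78725964789982], [0.0, 0.0, 1.0]] -0.0627758972770155
top [[-0.022, -0.987, 0.16, 0.393], [-1.0, 0.02, -0.013, 0.011], [0.009, -0.161, -0.987, 1.404], [0.0, 0.0, 0.0, 1.0]] [[528.8954661086913, 0.0, 317.66870178983316], [0.0, 528.8954661086913, 242.7550172679835], [0.0, 0.0, 1.0]] -0.008788238758814725
[[ 1.44802936e-04 -9.62943205e-01 -2.69704213e-01  7.36516890e-02]
 [ 9.99999957e-01  7.01712946e-05  2.86357998e-04  7.06686845e-04]
 [-2.56820995e-04 -2.69704243e-01  9.62943174e-01 -1.48859534e-01]
 [ 0.00000000e+00  0.00000000e+00  0.00000000e+00  1.00000000e+00]]
```

View pics/scene0.png

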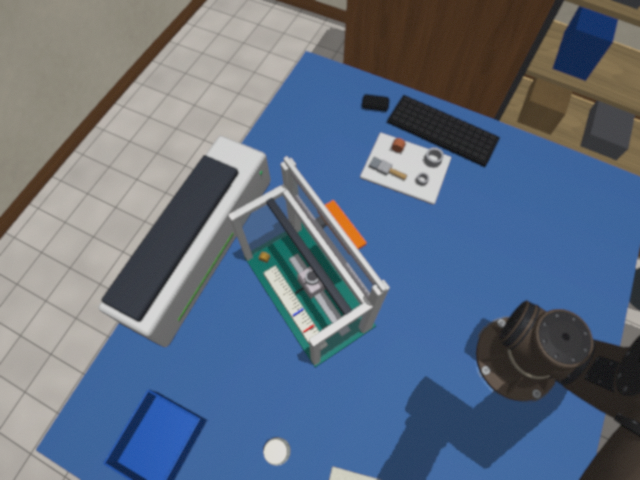

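View pics/top0.png

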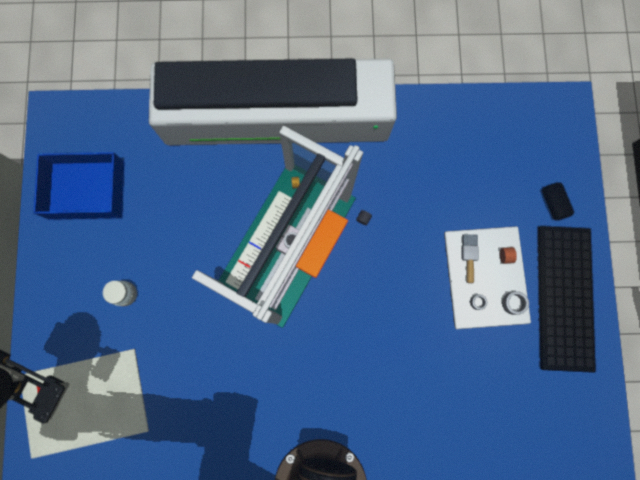

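```bash
cat > m.py <<'E'
from h import *
def cloud(c,im,d,mask):
    v,u=np.nonzero(mask&(d>0)); return np.array([depthpt(c,a,b,d[b,a]) for a,b in zip(u,v)])
teal=[]
for n in ('scene','top'):
    c,im,d=load(n); hsv=cv2.cvtColor(im,cv2.COLOR_BGR2HSV); H,S,V=hsv[...,0].astype(int),hsv[...,1],hsv[...,2]
    x0,x1,y0,y1=(220,400,150,370) if n=='scene' else (190,375,120,330)
    roi=np.zeros(H.shape,bool); roi[y0:y1,x0:x1]=1
    print(n)
    m=roi&(H>75)&(H<97)&(S>100); P=cloud(c,im,d,m); P=P[abs(P[:,2]-.012)<.008]; teal.append(P); print('teal',len(P),np.median(P[:,2]))
    m=roi&(H>5)&(H<17)&(S>180)&(V>120)
    k,l,st,ce=cv2.connectedComponentsWithStats(m.astype(np.uint8)); i=1+st[1:,4].argmax(); m=l==i
    P=cloud(c,im,d,m); zt=np.median(P[:,2]); print('handle area',st[i],'z',zt)
    top=P[abs(P[:,2]-zt)<.006]; r=cv2.minAreaRect(top[:,:2].astype(np.float32)); print(' rect',r)
    for nm,mm in (('red',((H<6)|(H>174))&(S>140)&(V>90)),('blue',(H>112)&(H<130)&(S>120)&(V>80))):
        k,l,st,ce=cv2.connectedComponentsWithStats((roi&mm).astype(np.uint8))
        for i in range(1,k):
            if st[i,4]>4:
                v,u=np.nonzero(l==i); P=cloud(c,im,d,l==i)
                print(nm,st[i].tolist(),ce[i].round(1),P.mean(0).round(4) if len(P) else None, onz(c,*ce[i],.03).round(4))
    z=4 if n=='scene' else 4
    cr=im[210:360,230:390] if n=='scene' else im[140:290,215:375]
    cv2.imwrite(f'pics/{n}1.png',cv2.resize(cr,None,fx=4,fy=4,interpolation=cv2.INTER_CUBIC))
r=cv2.minAreaRect(np.vstack(teal)[:,:2].astype(np.float32)); print('bed',r,cv2.boxPoints(r))
E
python3 m.py
```

```text
scene
teal 3657 0.012834926487818699
handle area [327 202  38  46 443] z 0.31908803981543565
 rect ((0.5629420876502991, -0.01952468603849411), (0.021609468385577202, 0.13450433313846588), 59.25756072998047)
red [309, 326, 4, 3, 5] [310.6 326.8] [0.5605 0.1807 0.0409] [0.5619 0.1785 0.03  ]
top
teal 3013 0.012064115664941921
handle area [ 297  210   50   67 1436] z 0.3183601041541977
 rect ((0.5693519711494446, -0.011172201484441757), (0.04655886068940163, 0.13696889579296112), 59.635562896728516)
red [245, 264, 4, 3, 6] [246.7 264.8] [0.5604 0.1788 0.0404] [0.5617 0.18   0.03  ]
blue [250, 242, 10, 7, 16] [254.5 245. ] [0.6122 0.1584 0.0396] [0.6137 0.1594 0.03  ]
bed ((0.6230742931365967, 0.07933861017227173), (0.2090432345867157, 0.39843666553497314), 59.53066635131836) [[ 0.39836735  0.09027041]
 [ 0.7417802  -0.1117677 ]
 [ 0.84778124  0.06840681]
 [ 0.50436836  0.27044493]]
```

View pics/top1.png

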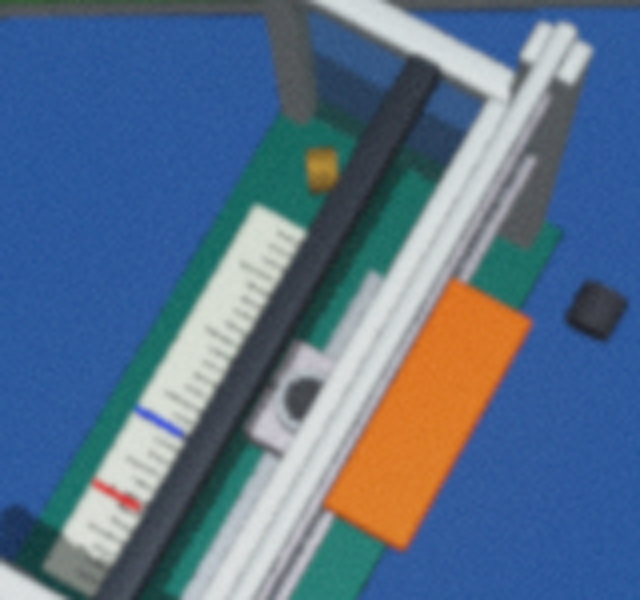

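View pics/scene1.png

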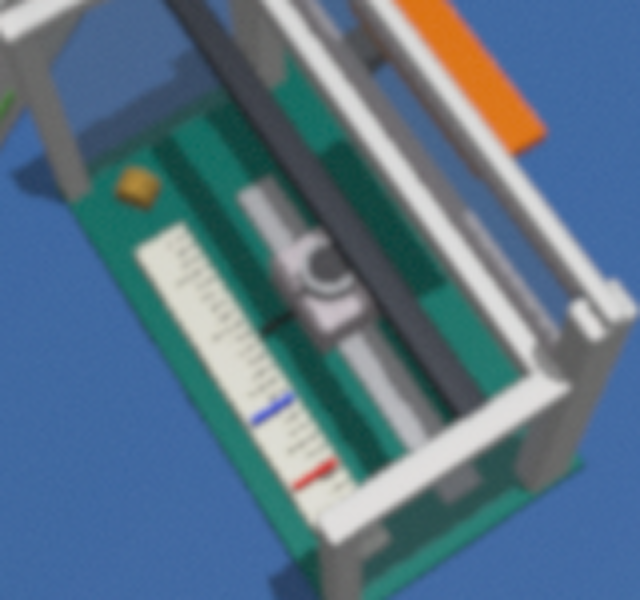

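```bash
cat >> h.py <<'E'
YAW=np.radians(59.53)
RS=R.from_euler('z',YAW).as_matrix()
BC=np.array([.6231,.0793,0]); O=BC-RS@[.02,-.03,0]
def S(P): return RS.T@(np.asarray(P)-O)
def W(p): return RS@np.asarray(p)+O
E
cat > m2.py <<'E'
from h import *
cs,ims,ds=load('scene'); ct,imt,dt=load('top')
s=lambda x,y:(x/4+230-.375,y/4+210-.375)
t=lambda x,y:(x/4+215-.375,y/4+140-.375)
print('O',O)
print('pointer tip',S(onz(cs,*s(266,329),.034))*1e3)
for nm,a,b in (('red',s(297,487),s(337,465)),('blue',s(254,422),s(293,398))):
    for z in (.034,.04): print(nm,z,S(onz(cs,*a,z))*1e3,S(onz(cs,*b,z))*1e3)
for nm,a,b in (('redT',t(95,484),t(138,507)),('blueT',t(138,410),t(184,435))):
    print(nm,S(onz(ct,*a,.04))*1e3,S(onz(ct,*b,.04))*1e3)
print('red tri',*[S(tri(cs,s(337,465),ct,t(138,507))[0])*1e3],'blue tri',S(tri(cs,s(293,398),ct,t(184,435))[0])*1e3)
print('disc',S(tri(cs,s(325,262),ct,t(305,398))[0])*1e3)
print('brass',S(onz(ct,*t(321,160),.02))*1e3,'steel',S(onz(ct,*t(600,303),.03))*1e3)
# all depth in stand frame
allp=[]
for c,im,d in ((cs,ims,ds),(ct,imt,dt)):
    v,u=np.mgrid[100:380,180:410]; u=u.ravel();v=v.ravel();k=d[v,u]>0;u=u[k];v=v[k]
    P=np.array([S(depthpt(c,a,b,d[b,a])) for a,b in zip(u,v)]); allp.append(np.c_[P,im[v,u]])
A=np.vstack(allp)
inn=(A[:,1]>-.19)&(A[:,1]<.13)
dark=A[:,3:].max(1)<75
def q(m,nm): print(nm,m.sum(),'x pct',np.percentile(A[m,0],[2,50,98])*1e3,'z',np.percentile(A[m,2],[2,50,98])*1e3)
q(inn&dark&(A[:,2]>.24),'lamp')
q(inn&(A[:,3:].min(1)>150)&(A[:,2]>.24),'white')
m=(A[:,2]>.05)&(A[:,2]<.1)&(A[:,1]>-.12)&(A[:,1]<.12)&(abs(A[:,0])<.06); q(m,'carr'); print(np.percentile(A[m,1],[2,50,98])*1e3)
E
python3 m2.py
```

```text
O [0.58710141 0.07727472 0.        ]
pointer tip [ 54.06107462 -34.90041879  34.        ]
red 0.034 [97.55313363 74.433857   34.        ] [65.792247   76.78072203 34.        ]
red 0.04 [98.12795488 75.69831273 40.        ] [66.5221623 78.0337176 40.       ]
blue 0.034 [97.85963592 18.59665422 34.        ] [65.43580156 19.07359006 34.        ]
blue 0.04 [98.43296046 20.13377294 40.        ] [66.16745746 20.60837982 40.        ]
redT [98.3300688  75.49039557 40.        ] [66.40933078 74.806409   40.        ]
blueT [98.64531567 19.85975341 40.        ] [64.17158629 19.44527232 40.        ]
red tri [66.5492713  75.7528043  34.80898893] blue tri [65.30614894 18.84291248 33.02398066]
disc [  1.37977957 -34.07200937  95.9953088 ]
brass [  81.29814609 -189.97909641   20.        ] steel [-130.40343452 -193.15369167   30.        ]
lamp 1361 x pct [ 3.90752638 14.58623675 23.06783005] z [266.41111452 281.35503095 286.4684182 ]
white 3611 x pct [-61.88949284 -51.25129743 -26.77631027] z [244.69943831 360.51664749 389.11897035]
carr 732 x pct [-11.68314045  11.34359644  29.16532414] z [56.59338296 69.17377339 93.69850143]
[-67.14367554 -28.45943656   0.79981076]
```

Request:
{"op": "move_arm", "data": {
  "rows": "0 0 0 0 0 -0.0625 0; 0 0 0 0 0 -0.0625 0; 0 0 0 0 0 -0.0625 0; 0 0 0 0 0 -0.0625 0; 0 0 0 0.040 0.041 0 0; 0 0 0 0.040 0.041 0 0; 0 0 0 0.040 0.041 0 0; 0 0 0 0.040 0.041 0 0"
}}

```text
t: 1.1
eef_pos: [0.3699, 0.3854, 0.4843]
ee_rot: [3.141, 0.0, -0.458]
force: [0.5, -0.7, 1.2]
width: 0.0131
gripper_force: 0.0
```

Request:
{"op": "move_arm", "data": {
  "rows": "0 0 0 0.041 0.0415 0 0; 0 0 0 0.041 0.0415 0 0; 0 0 0 0.041 0.0415 0 0; 0 0 0 0.041 0.0415 0 0; 0 0 0 0.041 0.0415 0 0; 0 0 0 0.041 0.0415 0 0; 0 0 0 0.041 0.0415 0 0; 0 0 0 0.041 0.0415 0 0"
}}

```text
t: 2.1
eef_pos: [0.5169, -0.0576, 0.4845]
ee_rot: [-3.141, 0.0, -0.459]
force: [1.6, 0.5, 0.8]
width: 0.0007
gripper_force: 0.0
```

Request:
{"op": "move_arm", "data": {
  "rows": "0 0 0 0.041 0.0415 0 0; 0 0 0 0.041 0.0415 0 0; 0 0 10.5 0 0 0 0; 0 0 10.5 0 0 0 0; 0 0 10.5 0 0 0 0; 0 0 10.5 0 0 0 0; 0 0 10.5 0 0 0 0; 0 0 10.5 0 0 0 0"
}}

```text
t: 3.1
eef_pos: [0.5535, -0.1663, 0.4841]
ee_rot: [3.141, 0.0, -1.564]
force: [0.2, 0.1, 0.0]
width: 0.0003
gripper_force: 0.0
```

Request:
{"op": "move_arm", "data": {
  "rows": "0 0 10.5 0 0 0 0; 0 0 10.5 0 0 0 0; 0 0 10.3 0 0 0 0; 0 0 0 0 0 0 0"
}}

```text
t: 3.6
eef_pos: [0.5535, -0.1664, 0.4842]
ee_rot: [3.141, -0.0, -2.103]
force: [-0.6, -0.3, 0.6]
width: 0.0
gripper_force: 0.0
```

```bash
python3 - <<'E'
from h import *
np.set_printoptions(precision=4,suppress=True)
s=arm.get_state(); print(s['t'],s['q'],S(s['eef_pos'])); print(RS.T@pose()[:3,:3])
E
```

```text
3.6 [ 0.0462  0.1431  0.2729 -0.0002 -1.7013 -0.5789] [-0.227  -0.0946  0.4842]
[[-1.      0.0009 -0.0002]
 [ 0.0009  1.      0.0006]
 [ 0.0002  0.0006 -1.    ]]
```

Request:
{"op": "move_arm", "data": {
  "rows": "0 -9 0 0 0 0 0; 0 -9 0 0 0 0 0; 0 -9 0 0 0 0 0; 0 -9 0 0 0 0 0; 0 -9 0 0 0 0 0; 0 0 0 0.04 0 0.04 0; 0 0 0 0.04 0 0.04 0; 0 0 0 0 0 0 0"
}}

```text
t: 4.6
eef_pos: [0.5522, -0.1657, 0.3672]
ee_rot: [3.132, 0.786, -2.109]
force: [-0.3, 0.1, 0.7]
width: 0.0005
gripper_force: 0.0
```

```bash
cat > st.py <<'E'
from h import *
np.set_printoptions(precision=4,suppress=True)
s=arm.get_state(); print(s['t'],s['q'],'stand',S(s['eef_pos'])*1e3,'F',RS.T@s['force'],'w',s['width']); print(RS.T@pose()[:3,:3])
E
python3 st.py
```

```text
4.6 [-0.5124  0.1742  0.116  -0.7868 -1.5207  0.0227] stand [-227.1427  -93.1211  367.156 ] F [-0.0232  0.2992  0.7224] w 0.0004773467581821935
[[-0.7069  0.      0.7073]
 [ 0.0047  1.      0.0047]
 [-0.7073  0.0067 -0.7069]]
```

Request:
{"op": "move_arm", "data": {
  "rows": "0 0 0 0.04 0 0.04 0; 0 0 0 0.04 0 0.04 0; 0 0 0 0.04 0 0.04 0; 0 0 0 0.04 0 0.04 0; 0 0 0 0.04 0 0.04 0; 0 0 0 0.012 -0.004 0.012 0; 0 0 0 0 0 0 0"
}}

```text
t: 5.48
eef_pos: [0.5585, -0.1692, 0.0726]
ee_rot: [-3.14, 0.786, -2.102]
force: [1.3, 0.7, -0.5]
width: 0.0003
gripper_force: 0.0
```

```bash
python3 st.py; python3 - <<'E'
from h import *
snap('wrist','w0.png'); 
c=cam('wrist')
for nm,p in (('face',(0,-.07,.043)),('red',(.066,.0755,.035)),('ptr',(.059,-.035,.034)),('tipTCP',None)):
    print(nm, proj(c,W(p) if p else pose()[:3,3]))
E
```

```text
5.475 [-0.5387  0.4898 -0.146  -0.8918 -1.1403  0.4857] stand [-226.9572 -100.3263   72.6249] F [ 1.2179 -0.7346 -0.5033] w 0.00027686229023672984
[[-0.707   0.0009  0.7072]
 [-0.0004  1.     -0.0017]
 [-0.7072 -0.0014 -0.707 ]]
face (np.float64(357.20852941227554), np.float64(364.9030688088364))
red (np.float64(484.53708697398497), np.float64(369.19649460559805))
ptr (np.float64(385.50353647458246), np.float64(368.4595839938349))
tipTCP (np.float64(325.657472138496), np.float64(317.2098446716809))
```

View pics/w0.png

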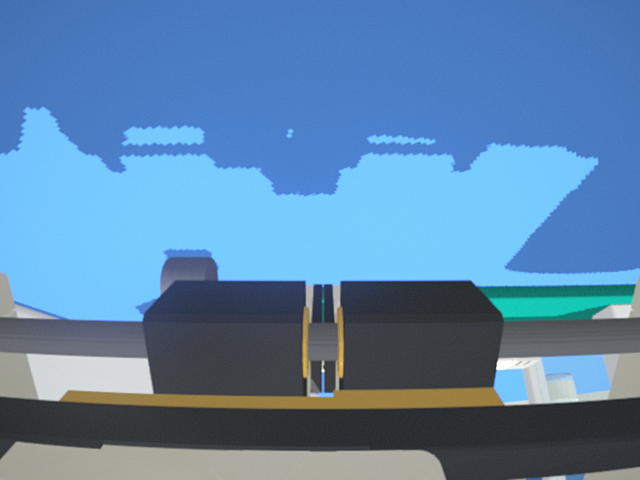

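```bash
python3 - <<'E'
from h import *
np.set_printoptions(precision=4,suppress=True)
c,im,d=load('wrist'); T=pose(); Ti=np.linalg.inv(T); print(c[0][0,0])
for u,v in ((152,300),(160,340),(180,285),(250,350),(302,340),(322,340),(344,340),(400,350),(495,340),(490,300),(550,335),(100,335),(30,350),(200,400),(200,430),(190,275)):
    P=depthpt(c,u,v,d[v,u]); print((u,v),'tool',(Ti@np.r_[P,1])[:3]*1e3,'stand',S(P)*1e3)
E
```

```text
409.6604549372268
(152, 300) tool [ -70.0131 -150.123   176.3568] stand [ -52.9442 -251.1907   -0.9372]
(160, 340) tool [ 35.8979 -31.9194 -80.5156] stand [-309.3547 -132.3687  105.4003]
(180, 285) tool [ 40.8143 -32.7534 -64.677 ] stand [-301.6317 -133.2598   90.7275]
(250, 350) tool [ 33.9418 -14.77   -80.4339] stand [-307.8963 -115.2165  106.6683]
(302, 340) tool [ 34.0071  -5.0835 -76.6908] stand [-305.2858 -105.5418  103.943 ]
(322, 340) tool [ 32.0003  -1.1379 -73.1291] stand [-301.3442 -101.6039  102.8305]
(344, 340) tool [ 35.4254   3.0542 -79.2587] stand [-308.0961  -97.3985  104.7285]
(400, 350) tool [ 33.8075  13.6611 -80.3693] stand [-307.7267  -86.7855  106.6224]
(495, 340) tool [ 35.8972  31.6783 -80.9256] stand [-309.5793  -68.7701  105.4776]
(490, 300) tool [-56.757  131.9444 144.9834] stand [-84.215   30.9501  10.9273]
(550, 335) tool [ 31.7611  48.2496 -72.1925] stand [-300.4624  -52.2191  102.1719]
(100, 335) tool [ 32.5137 -48.5387 -72.9737] stand [-301.6456 -149.0057  102.5164]
(30, 350) tool [ 28.6634 -65.5329 -73.7899] stand [-299.5176 -165.9909  105.8731]
(200, 400) tool [ 24.9628 -24.3424 -83.7992] stand [-303.937  -124.7636  115.4292]
(200, 430) tool [ 27.6321 -20.96   -95.0375] stand [-313.7679 -121.351   121.4766]
(190, 275) tool [-16.0931 -85.4162  94.5806] stand [-148.8307 -186.3205   18.5389]
```

Request:
{"op": "move_arm", "data": {
  "rows": "0 0 0 -0.038 0.003 0.038 0; 0 0 0 -0.038 0 0.038 0; 0 0 0 -0.02 0 0.02 0; 0 0 0 -0.02 0 0.02 0; 0 0 0 0 0 0 0"
}}

```text
t: 6.15
eef_pos: [0.6403, -0.024, 0.0757]
ee_rot: [-3.133, 0.788, -2.096]
force: [-0.3, -0.3, 0.6]
width: 0.0005
gripper_force: 0.0
```

```bash
python3 st.py
```

```text
6.15 [-0.2661  0.4658 -0.1573 -0.9757 -0.9699  0.3298] stand [-60.3492 -97.1811  75.7202] F [-0.3932  0.1496  0.5508] w 0.00045854127762201736
[[-0.7054 -0.0012  0.7088]
 [-0.005   1.     -0.0033]
 [-0.7087 -0.0059 -0.7054]]
```

Request:
{"op": "move_arm", "data": {
  "rows": "0 0 0 -0.0185 0 0.0185 0; 0 0 0 -0.0185 0 0.0185 0; 0 0 0 0.0115 0 0.0115 0; 0 0 0 0.0115 0 0.0115 0; 0 0 0 0 0 0 0"
}}

```text
t: 6.78
eef_pos: [0.6635, 0.0185, 0.0375]
ee_rot: [3.138, 0.785, -2.108]
force: [0.8, -0.2, -0.4]
width: 0.0005
gripper_force: 0.0
```

```bash
python3 st.py; python3 - <<'E'
from h import *
c,im,d=snap('scene'); cr=im[190:370,230:400]
cv2.imwrite('pics/s2.png',cv2.resize(cr,None,fx=3.3,fy=3.3,interpolation=cv2.INTER_CUBIC))
E
```

```text
6.775 [-0.196   0.5285 -0.1509 -1.0261 -0.8943  0.3393] stand [-11.8761 -95.6705  37.5499] F [ 0.2766 -0.7943 -0.4418] w 0.00045551348987225344
[[-0.7077  0.0031  0.7065]
 [ 0.004   1.     -0.0004]
 [-0.7065  0.0026 -0.7077]]
```

View pics/s2.png

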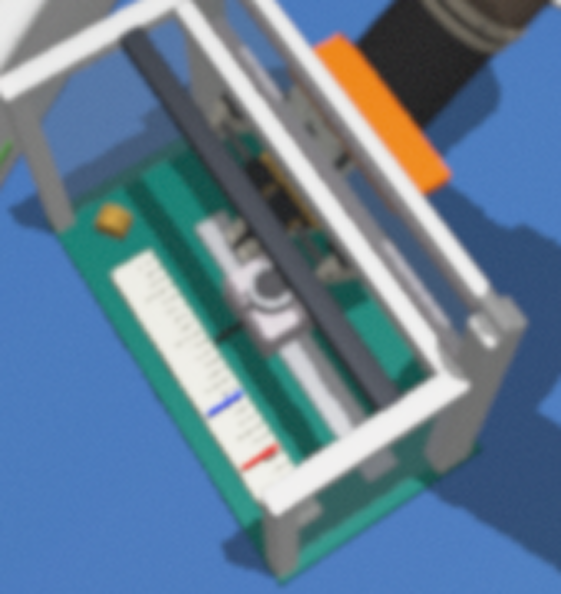

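```bash
cat > tr.py <<'E'
from h import *
np.set_printoptions(precision=1,suppress=True)
c,im,d=snap('scene'); s=arm.get_state()
def prof(xs,z,f,y0,y1):
    ys=np.arange(y0,y1,.0005); I=np.zeros(len(ys)); a=f(im.astype(np.float32)).astype(np.float32)
    for x in xs:
        p=np.array([proj(c,W((x,y,z))) for y in ys],np.float32)
        I+=cv2.remap(a,p[:,0][None],p[:,1][None],cv2.INTER_LINEAR)[0]/len(xs)
    return ys,I
def peak(ys,I,w=.006):
    I=I-np.median(I); k=I.argmax(); m=abs(ys-ys[k])<w; q=np.clip(I[m]-.3*I[k],0,None); return (ys[m]*q).sum()/q.sum()*1e3,I[k]
xs=np.arange(.044,.056,.002)
ys,I=prof(xs,.034,lambda a:-a[...,1],-.07,.13); p,pi=peak(ys,I)
xr=np.arange(.07,.097,.003)
ys,I=prof(xr,.037,lambda a:a[...,2]-a[...,1],-.0,.12); r,ri=peak(ys,I)
print('t %.2f pointer y %.1f (%.0f) red y %.1f (%.0f) gap %.1f'%(s['t'],p,pi,r,ri,r-p)); print('TCP',S(s['eef_pos'])*1e3,'F',RS.T@s['force'])
E
python3 tr.py
```

```text
t 6.88 pointer y -34.5 (44) red y 74.3 (110) gap 108.7
TCP [-11.5 -96.4  38.8] F [-0.  -0.   0.4]
```

Request:
{"op": "move_arm", "data": {
  "rows": "0 0 0 0 0.004 0 0; 0 0 0 0 0.004 0 0; 0 0 0 0 0.004 0 0; 0 0 0 0 0.004 0 0"
}}

```text
t: 7.38
eef_pos: [0.6524, 0.0263, 0.0397]
ee_rot: [-3.136, 0.785, -2.103]
force: [5.5, -2.7, -2.7]
width: 0.0009
gripper_force: 2.9
```

```bash
python3 tr.py
```

```text
t 7.42 pointer y -28.1 (44) red y 74.3 (110) gap 102.4
TCP [-10.8 -81.5  39.6] F [-0.6 -4.8 -1.4]
```

Request:
{"op": "move_arm", "data": {
  "rows": "0 0 0 0 0.006 0 0; 0 0 0 0 0.006 0 0; 0 0 0 0 0.006 0 0; 0 0 0 0 0.006 0 0; 0 0 0 0 0.006 0 0; 0 0 0 0 0.006 0 0; 0 0 0 0 0.006 0 0; 0 0 0 0 0.006 0 0"
}}

```text
t: 8.43
eef_pos: [0.6111, 0.0508, 0.0396]
ee_rot: [-3.136, 0.785, -2.103]
force: [5.3, -3.6, -3.3]
width: 0.0007
gripper_force: 3.0
```

```bash
python3 tr.py
```

```text
t 8.47 pointer y 19.7 (40) red y 74.3 (110) gap 54.5
TCP [-10.7 -33.1  39.6] F [ 1.1 -4.4 -1.5]
```

Request:
{"op": "move_arm", "data": {
  "rows": "0 0 0 0 0.005 0 0; 0 0 0 0 0.005 0 0; 0 0 0 0 0.005 0 0; 0 0 0 0 0.005 0 0; 0 0 0 0 0.005 0 0; 0 0 0 0 0.005 0 0; 0 0 0 0 0.005 0 0; 0 0 0 0 0.005 0 0"
}}

```text
t: 9.48
eef_pos: [0.5765, 0.0712, 0.0396]
ee_rot: [-3.137, 0.785, -2.103]
force: [3.6, -4.0, -1.1]
width: 0.0007
gripper_force: 3.1
```

```bash
python3 tr.py; python3 - <<'E'
from h import *
c,im,d=load('scene'); cr=im[260:350,270:360]
cv2.imwrite('pics/s3.png',cv2.resize(cr,None,fx=6.6,fy=6.6,interpolation=cv2.INTER_CUBIC))
E
```

```text
t 9.53 pointer y 60.0 (39) red y 74.2 (110) gap 14.3
TCP [-10.6   6.8  39.5] F [-1.7 -4.5 -2. ]
```

View pics/s3.png

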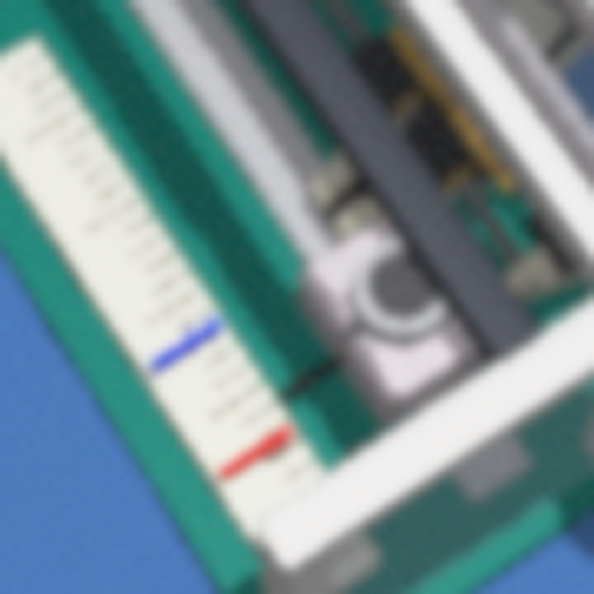

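Request:
{"op": "move_arm", "data": {
  "rows": "0 0 0 0 0.003 0 0; 0 0 0 0 0.003 0 0; 0 0 0 0 0.003 0 0; 0 0 0 0 0.002 0 0; 0 0 0 0 0 0 0"
}}

```text
t: 10.15
eef_pos: [0.5667, 0.077, 0.0395]
ee_rot: [-3.138, 0.785, -2.103]
force: [3.6, -3.4, -0.4]
width: 0.0005
gripper_force: 2.6
```

```bash
python3 tr.py; python3 - <<'E'
from h import *
c,im,d=load('scene'); x0,y0=285,295
cr=cv2.resize(im[y0:y0+50,x0:x0+50],None,fx=12,fy=12,interpolation=cv2.INTER_CUBIC)
for y,z,col in ((.071,.034,(0,255,255)),(.074,.037,(0,255,0)),(.075,.040,(255,0,255))):
    a,b=[tuple(int(round(12*(q-o+.5)-.5)) for q,o in zip(proj(c,W((x,y,z))),(x0,y0))) for x in (.030,.1)]
    cv2.line(cr,a,b,col,1)
cv2.imwrite('pics/s4.png',cr)
E
```

```text
t 10.20 pointer y 71.4 (37) red y 74.2 (110) gap 2.9
TCP [-10.5  17.5  39.5] F [-2.1 -5.2 -2.2]
```

View pics/s4.png

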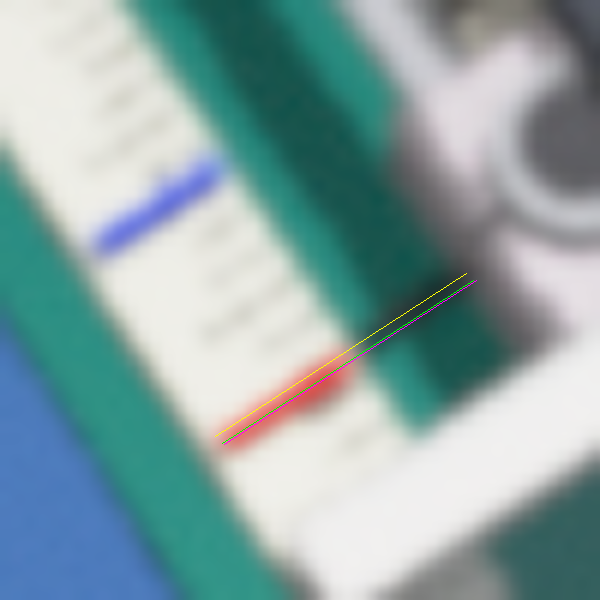

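Request:
{"op": "move_arm", "data": {
  "rows": "0 0 0 0 0.0015 0 0; 0 0 0 0 0.0015 0 0; 0 0 0 0 0 0 0"
}}

```text
t: 10.58
eef_pos: [0.5642, 0.0785, 0.0395]
ee_rot: [-3.138, 0.785, -2.103]
force: [3.9, -4.2, 0.3]
width: 0.0004
gripper_force: 2.7
```

```bash
python3 tr.py; python3 - <<'E'
from h import *
c,im,d=snap('top'); hsv=cv2.cvtColor(im,cv2.COLOR_BGR2HSV); H,Sa,V=hsv[...,0].astype(int),hsv[...,1],hsv[...,2]
m=((H<6)|(H>174))&(Sa>110)&(V>90); m[:,:225]=0; m[:,270:]=0; m[:240]=0; m[285:]=0
v,u=np.nonzero(m); print('top red',len(u),[ (S(onz(c,u.mean(),v.mean(),z))*1e3).round(1) for z in (.034,.037,.04)])
E
```

```text
t 10.62 pointer y 74.1 (35) red y 74.2 (110) gap 0.1
TCP [-10.6  20.4  39.5] F [-0.9 -6.1 -1.2]
top red 18 [array([81. , 74.5, 34. ]), array([80.5, 74.7, 37. ]), array([80. , 74.8, 40. ])]
```

Request:
{"op": "move_arm", "data": {
  "rows": "0 0 0 0 -0.004 0 0; 0 0 0 0 -0.01 0 0; 0 0 0 0 -0.01 0 0; 0 0 0 -0.01 0 -0.01 0; 0 0 0 -0.005 0 -0.005 0; 0 0 0 0 0 0 0"
}}

```text
t: 11.42
eef_pos: [0.584, 0.0673, 0.0608]
ee_rot: [-3.14, 0.786, -2.103]
force: [0.5, -0.1, -0.5]
width: 0.0004
gripper_force: 0.0
```

```bash
python3 tr.py
```

```text
t 11.47 pointer y 74.1 (35) red y 74.2 (110) gap 0.1
TCP [-10.4  -2.1  60.4] F [-0.4  1.5 -0.7]
```

Request:
{"op": "move_arm", "data": {
  "rows": "0 0 0 0.04 0 -0.04 0; 0 0 0 0.04 0 -0.04 0; 0 0 0 0.04 0 -0.04 0; 0 0 0 0.04 0 -0.04 0; 0 0 0 -0.04 0 -0.04 0; 0 0 0 -0.04 0 -0.04 0; 0 0 0 -0.04 0 -0.04 0; 0 0 0 -0.04 0 -0.04 0"
}}

```text
t: 12.48
eef_pos: [0.4681, -0.1274, 0.2881]
ee_rot: [3.141, 0.785, -2.105]
force: [1.7, -0.3, -0.0]
width: 0.0003
gripper_force: 0.0
```

Request:
{"op": "move_arm", "data": {
  "rows": "0 0 0 -0.04 0 -0.04 0; 0 0 0 -0.04 0 -0.04 0; 0 9 0 0 0 0 0; 0 8 0 0 0 0 0; 0 8 0 0 0 0 0; 0 0 0 0 0 0 0"
}}

```text
t: 13.22
eef_pos: [0.4689, -0.1253, 0.3997]
ee_rot: [-3.141, 0.348, -2.099]
force: [0.4, -0.4, -0.7]
width: 0.0004
gripper_force: 0.0
```

```bash
python3 st.py; python3 tr.py; python3 - <<'E'
from h import *
c,im,d=snap('scene'); H=cv2.cvtColor(im,cv2.COLOR_BGR2HSV)
for n in ('scene','top'):
    c,im,d=snap(n) if n=='top' else load(n)
    h=cv2.cvtColor(im,cv2.COLOR_BGR2HSV); m=((h[...,0]>5)&(h[...,0]<17)&(h[...,1]>180)&(h[...,2]>120)).astype(np.uint8)
    m[:, :280]=0; m[:,375:]=0
    k,l,st,ce=cv2.connectedComponentsWithStats(m); i=1+st[1:,4].argmax(); v,u=np.nonzero((l==i)&(d>0))
    P=np.array([S(depthpt(c,a,b,d[b,a])) for a,b in zip(u,v)])*1e3; print(n,len(u),np.percentile(P,[2,50,98],axis=0).round(1).tolist())
E
```

```text
13.225 [-0.1248 -0.0556 -0.037  -0.3212 -1.4538 -0.3877] stand [-234.5306   -0.886   399.723 ] F [-0.1486 -0.5223 -0.6856] w 0.0003936348498444524
[[-0.94   -0.0033  0.3411]
 [-0.0032  1.      0.0008]
 [-0.3411 -0.0003 -0.94  ]]
t 13.28 pointer y 74.1 (32) red y 74.0 (106) gap -0.0
TCP [-235.    -0.8  399.2] F [ 0.5 -0.5 -0.1]
scene 428 [[-106.3, -92.8, 315.5], [-96.2, -28.1, 318.7], [-86.2, 35.9, 322.3]]
top 1041 [[-107.6, -95.4, 314.3], [-79.2, -47.6, 318.3], [-63.0, 36.2, 323.0]]
```

Request:
{"op": "move_arm", "data": {
  "rows": "0 0 0 -0.0433 -0.0095 0.0157 0; 0 0 0 -0.0433 -0.0095 0.0157 0; 0 0 0 -0.0433 -0.0095 0.0157 0; 0 0 0 0.0085 0 0.0235 0; 0 0 0 0.0085 0 0.0235 0; 0 0 0 0 0 0 0"
}}

```text
t: 14.12
eef_pos: [0.5624, -0.0242, 0.3474]
ee_rot: [3.137, 0.348, -2.109]
force: [0.2, 0.7, 0.2]
width: 0.0002
gripper_force: 0.0
```

```bash
python3 st.py; python3 - <<'E'
from h import *
c,im,d=snap('scene'); cr=im[130:330,240:440]
cv2.imwrite('pics/s5.png',cv2.resize(cr,None,fx=3,fy=3,interpolation=cv2.INTER_CUBIC))
E
```

```text
14.125 [ 0.1022  0.0467 -0.0599 -0.2935 -1.2678 -0.5788] stand [-100.0035  -30.1381  347.3801] F [0.6923 0.1175 0.1891] w 0.0002332415552378444
[[-0.9402  0.0044  0.3406]
 [ 0.0057  1.      0.0028]
 [-0.3406  0.0046 -0.9402]]
```

View pics/s5.png

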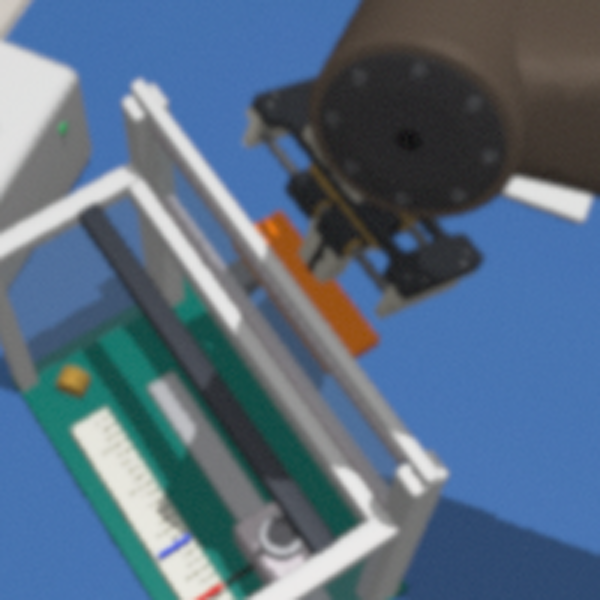

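Request:
{"op": "move_arm", "data": {
  "rows": "0 0 0 -0.0056 0 0.002 0; 0 0 0 0.002 0 0.0056 0; 0 0 0 0.002 0 0.0056 0; 0 0 0 0.002 0 0.0056 0; 0 0 0 0.002 0 0.0056 0; 0 0 0 0.002 0 0.0056 0"
}}

```text
t: 14.92
eef_pos: [0.5665, -0.0178, 0.3204]
ee_rot: [-3.141, 0.349, -2.104]
force: [-1.7, -0.5, 5.2]
width: 0.0004
gripper_force: 2.3
```

```bash
python3 st.py
```

```text
14.925 [ 0.1149  0.0597 -0.1049 -0.2962 -1.2042 -0.5698] stand [-92.3754 -30.4705 320.4188] F [-1.345   1.2148  5.2244] w 0.00035571834813445387
[[-0.9396  0.0019  0.3423]
 [ 0.0015  1.     -0.0012]
 [-0.3423 -0.0006 -0.9396]]
```

Request:
{"op": "move_arm", "data": {
  "rows": "0 0 0 0.0041 0 0.0113 0; 0 0 0 0.0041 0 0.0113 0; 0 0 0 0.0041 0 0.0113 0; 0 0 0 0.0041 0 0.0113 0; 0 0 0 0.0041 0 0.0113 0; 0 0 0 0.0041 0 0.0113 0; 0 0 0 0.0041 0 0.0113 0; 0 0 0 0.0041 0 0.0113 0"
}}

```text
t: 15.92
eef_pos: [0.5665, -0.0178, 0.2239]
ee_rot: [-3.141, 0.349, -2.104]
force: [-1.6, -0.2, 4.7]
width: 0.0006
gripper_force: 2.5
```

```bash
python3 st.py
```

```text
15.925 [ 0.1111  0.1239 -0.2435 -0.328  -1.0124 -0.4965] stand [-92.3328 -30.469  223.8869] F [-0.9797  1.3161  4.7472] w 0.000581995377235433
[[-0.9396  0.0019  0.3422]
 [ 0.0016  1.     -0.0011]
 [-0.3422 -0.0005 -0.9396]]
```

Request:
{"op": "move_arm", "data": {
  "rows": "0 0 0 0.0041 0 0.0113 0; 0 0 0 0.0041 0 0.0113 0; 0 0 0 0.0041 0 0.0113 0; 0 0 0 0.0041 0 0.0113 0; 0 0 0 0.0041 0 0.0113 0; 0 0 0 0.0041 0 0.0113 0; 0 0 0 0.0041 0 0.0113 0; 0 0 0 0.0034 0 0.0094 0"
}}

```text
t: 16.92
eef_pos: [0.5666, -0.0177, 0.1295]
ee_rot: [-3.141, 0.349, -2.105]
force: [-1.4, -0.3, 5.0]
width: 0.0002
gripper_force: 2.4
```

Request:
{"op": "move_arm", "data": {
  "rows": "0 0 0 0.001 0 0.0028 0; 0 0 0 0.001 0 0.0028 0; 0 0 0 0.001 0 0.0028 0; 0 0 0 0.001 0 0.0028 0; 0 0 0 0.0007 0 0.0019 0"
}}

```text
t: 17.55
eef_pos: [0.5666, -0.0177, 0.1159]
ee_rot: [-3.141, 0.349, -2.105]
force: [-1.3, -1.5, 4.8]
width: 0.0001
gripper_force: 2.1
```

Still sliding at about 5 N; continue in 2 mm steps until the force rises.

Request:
{"op": "move_arm", "data": {
  "rows": "0 0 0 0.0007 0 0.0019 0; 0 0 0 0.0007 0 0.0019 0; 0 0 0 0.0003 0 0.001 0"
}}

```text
t: 17.92
eef_pos: [0.5667, -0.0176, 0.1108]
ee_rot: [-3.142, 0.349, -2.105]
force: [-3.1, -1.7, 8.8]
width: 0.0003
gripper_force: 4.3
```

Request:
{"op": "move_arm", "data": {
  "rows": "0 0 0 0.0003 0 0.001 0; 0 0 0 0.0003 0 0.001 0"
}}

```text
t: 18.18
eef_pos: [0.5668, -0.0176, 0.1103]
ee_rot: [-3.141, 0.349, -2.103]
force: [-10.5, -3.4, 23.3]
width: 0.0007
gripper_force: 11.9
```

Request:
{"op": "move_arm", "data": {
  "rows": "0 0 0 -0.0014 0 -0.0038 0; 0 0 0 -0.007 0 -0.019 0; 0 0 0 -0.007 0 -0.019 0; 0 0 0 0.03 0 -0.011 0; 0 0 0 0.045 0 -0.0164 0; 0 0 0 -0.017 0 -0.047 0; 0 0 0 0 0 0 0; 0 0 0 0 0 0 0"
}}

```text
t: 19.18
eef_pos: [0.5261, -0.0857, 0.2032]
ee_rot: [3.142, 0.35, -2.105]
force: [0.6, 0.3, -1.0]
width: 0.0002
gripper_force: 0.0
```

```bash
python3 st.py; python3 tr.py; python3 - <<'E'
from h import *
for n in ('scene','top'):
    c,im,d=snap(n)
    h=cv2.cvtColor(im,cv2.COLOR_BGR2HSV); m=((h[...,0]>5)&(h[...,0]<17)&(h[...,1]>180)&(h[...,2]>100)).astype(np.uint8)
    m[:, :270]=0; m[:,390:]=0; m[:180]=0
    k,l,st,ce=cv2.connectedComponentsWithStats(m)
    for i in range(1,k):
        if st[i,4]<30: continue
        v,u=np.nonzero((l==i)&(d>0)); P=np.array([S(depthpt(c,a,b,d[b,a])) for a,b in zip(u,v)])*1e3; print(n,len(u),np.percentile(P,[2,50,98],axis=0).round(1).tolist())
c,im,d=load('scene'); cr=im[120:370,220:440]
cv2.imwrite('pics/s6.png',cv2.resize(cr,None,fx=2.3,fy=2.3,interpolation=cv2.INTER_CUBIC))
E
```

```text
19.175 [-0.0331  0.1146 -0.2923 -0.3604 -1.0205 -0.333 ] stand [-171.397   -30.0781  203.2008] F [ 0.5952 -0.3658 -0.9926] w 0.00023093882931537048
[[-0.9394  0.0022  0.3427]
 [ 0.0021  1.     -0.0007]
 [-0.3427  0.     -0.9394]]
t 19.23 pointer y 74.1 (33) red y 74.1 (108) gap 0.0
TCP [-171.5  -29.8  202.6] F [ 0.6  0.2 -0.2]
scene 221 [[-105.5, -92.6, 96.6], [-98.2, -28.4, 101.5], [-91.4, 34.6, 106.7]]
```

View pics/s6.png

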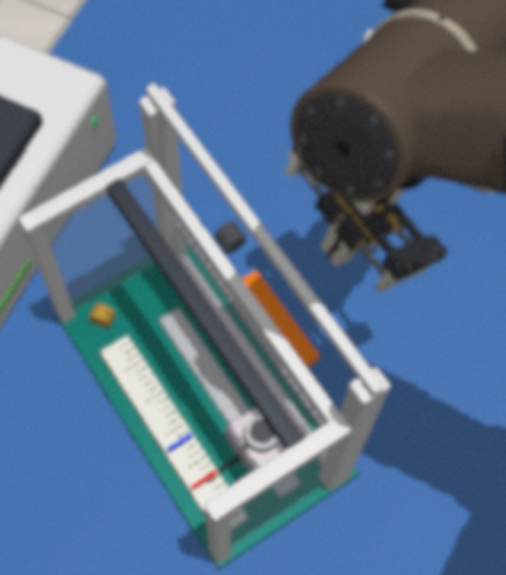

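```bash
python3 -c "
from station import arm
print(arm.job_done())"
```

```text
the job is handed in; nothing more can be done
None
```

The job is handed in at about 19 s of 61: the pointer measures within about 1 mm of the red clip, the sash is fully down (handle top at about 101 mm), and the robot is clear of the stand; no verdict came back, and I did not re-measure the bystanders.

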